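Hang the slide carrier to dry and close the staining jar

TASK

Lift the blue cover off the glass jar and lay it flat on the bench, knob up, clear of the jar; then lift the slide carrier out of the jar by its black grip and hang it by its wire handle on the red hook of the drying stand. Finally put the cover gently back on the jar so that it sits fully seated and level. Leave the other things on the bench where they are.

Things in the scene. Friction and masses are not known exactly. Their poses are not given: they have to be found in the camera images.
- jar: Round clear glass jar with a black rubber foot ring, fixed to the bench, open at the top under its cover, empty but for the carrier. Outer diameter 140 mm, wall 4 mm (inner diameter 132 mm), 150 mm high, inner floor 8 mm above the bench. Origin: centre of its underside on the bench; z up.
- jar_rim (a point): Centre of the jar's mouth, level with the rim, 150 mm above the bench.
- cover: Loose blue cover, about 0.25 kg. From the bottom: plug 122 mm diameter, 6 mm thick, going inside the rim with 5 mm to spare all round; plate 148 mm diameter, 7 mm thick, resting on the rim; thin neck; white knob 32 mm diameter, 25 to 49 mm above the origin. Origin: centre of the plug's underside, z up. Starts on the jar, origin 144 mm above the bench; laid on the bench, origin at bench level.
- carrier: Steel slide carrier with slides (one rigid piece), about 0.28 kg, 128 mm high, standing on the jar's floor under the cover, its top 14 mm below the rim. Body 52 mm along x, 80 mm along y, 34 mm high. Its wire handle lies in the y-z plane (x = 0), legs at y = +-38 mm, with a level top bar and a black grip on that. Origin: centre of its underside; z up. Same turned half round.
- carrier_bar (a point): Middle of the underside of the handle's top bar, 90 mm above the carrier's origin; axes as the carrier's. The bar is round, 8 mm thick, level along y from -28 to +28 mm; beyond, it slopes down to the legs. The opening below it is 56 mm high (34 to 90 mm above the origin), open along x.
- carrier_grip (a point): Centre of the carrier's black block grip, 113 mm above the carrier's origin: 22 mm along x, 28 mm along y, 30 mm high (98 to 128 mm above the origin), on the middle of the bar. Gripped across y, the fingertips must stay above the bar's top at 98 mm.
- stand: Drying stand fixed to the bench. Aluminium tray 130 mm wide, 16 mm high, from x = -75 to +95 mm; dark post 18 mm thick at x = +75 mm, 157 mm high; from it a red hook arm 8 mm thick runs level at 145 mm height (axis) towards -x to x = -30 mm, then turns up to a tip at x = -44..-48 mm. Origin: on the bench below the place to hang; x points from hook tip to post, z up.
- hook_seat (a point): Place to hang: on top of the level arm, 149 mm above the bench, 44 mm behind the tip, 75 mm before the post's axis; axes as the stand's. A handle is brought along +x over the tip, then lowered onto the arm. The carrier's body meets the post about 40 mm from here.
- hook_tip (a point): Top of the upturned hook tip, 171 mm above the bench.
- reagent_bottle: Bystander: amber bottle with blue cap, 60 mm diameter, 130 mm high. Origin: centre of its underside.
- tip_box: Bystander: orange box with white lid, 82 x 117 x 63 mm. Origin: centre of its underside.
- joystick: Bystander: white control box 100 x 110 x 35 mm with an upright black stick to 110 mm. Origin: centre of its underside.

How it is judged:
By the outcome, as a careful person would: the job done as asked, in the order asked, and still so for the second after the job is handed in, with the robot touching nothing.
It also fails if it takes over 72 s, if anything falls off the work surface, if the arm or the gripper's body presses on something with over 40 N, if the wrist force passes 120 N, or if a joint passes its speed limit or range.

ROBOT

A 7-joint arm with a two-finger parallel gripper is mounted at the origin on the work surface. World frame = base frame: x ahead of the robot, y to its left, z up, the work surface at z = 0. Lengths are in m, angles in rad, forces in N, time in s.
With the tool pointing down it reaches from about 0.4 to 0.85 m from the base axis. Payload 10.4 kg.
Tool frame: the origin (TCP) lies midway between the tips of the shut fingers; the grasp point (between the pads) lies r.grip_point_offset behind it (r.grip_point_offset is the distance from the TCP to the grasp point, in m); z points along the fingers, y is the line along which they close (so a half turn about z gives the same grasp; the last joint's range is limited). The gripper opens to 87 mm and grips with 3 to 60 N. Pads are 19 mm wide; open, the fingers measure 117 mm over their backs; the gripper's body (75 mm by 190 mm) begins 51 mm behind the grasp point.
Start: joints at [-1.172, 0.332, -0.065, 1.46, 0.022, 1.35, -0.088], TCP at [0.256, 0.57, 0.223] pointing down, gripper open.
Joint ranges: [-2.6, 2.6], [-0.5, 2.12], [-1.47, 1.34], [0.16, 2.42], [-1.27, 4.41], [0.06, 2.06], [-2.6, 2.6]. Speed limits (rad/s): [2.22, 2.22, 2.79, 2.79, 3.14, 3.14, 3.14].

INTERFACE

Orientations are given as a unit quaternion [x, y, z, w].
In Python, from bench import r gives the robot as it stands.
- The arm moves only by the tool play_rows, never from a script. Its arguments are lists of equal length, an entry for each row: "claw": the closure, from 0 (fully open) to 1 (shut); "delta_pos": the shift along the tool's x, y, z scaled (see below), a list of three; "delta_rot": the turn, a rotation vector about the tool's x, y, z scaled (see below), a list of three. A call has 1 to 8 rows; each row shifts and turns the commanded pose from where the row before left it, along the tool's axes as they then stand; what a row does not reach is not made up. The controller multiplies each number of a shift by 200 mm and each number of a turn by pi rad. A row lasts 1/10 s, in which the tool goes at most 50 mm and 8.59 degrees, less where a joint would pass 70% of its speed; a pose out of reach is approached as far as the arm can. A call with a number of a shift or a turn outside -1 to 1 is refused whole. A call with a gripper value outside its range is refused whole. The fingers move at their own pace and stop on an object; "squeeze" is the grip in N (left out, the last holds). Time passes only in rows, so rows that do not move let the fingers close. It gives the time, the measured TCP pose, the force, the opening and the grip force at its end, in the units of the state.
- r.read_state(): the state, without advancing time (a new reading comes with each control period).
- r.camera(name): name is "side" or "top" or "wrist"; returns a dict with "pixels" (384x512x3 uint8, red, green, blue), "camera_matrix" (3x3 intrinsics, pixels), "cam_to_world" (4x4, takes a point from camera to world coordinates); the wrist camera has in their place "hand_eye" (4x4, takes a point from camera to tool coordinates, whose origin is the TCP and whose axes are the flange's). Camera axes: x right, y up, looking along -z (the intrinsics and any distortion apply to the point x, -y, -z); pixel columns grow to the right and rows downward; lengths in m; the calibration is good to about 2 mm. The wrist camera is an equidistant fisheye: a pixel r from the principal point sees the ray r / f radians off the axis. A picture is of the moment at which its call begins: read the wrist's pose just before it. There is no depth.
- r.close_job(): hands the job in; it is judged then, once.
The state is a dict: "time": time; "joint_positions": joint angles; "joint_vel": joint speeds; "joint_torque": joint torques, N m; "ee_pos": TCP position; "eef_rot": TCP orientation; "ft_force": force on the tool from outside, world axes, zero at the start; "torque": the same for the moment, N m; "width": finger opening in m; "grip_force": force on a finger pad.
Only numpy, scipy, OpenCV 4.12 (cv2) and the standard library are available. Lean on these libraries where they do the work, as an engineer would, in place of code of your own. Each camera call takes 0.05 s, during which the arm holds its last target. There are 200 camera calls.

## Working session

There is one attempt and no reset: what is moved stays moved. The work goes in short steps, Python scripts to look and compute and a tool call to move; the robot and the scene stay as the last step left them, time stands still between calls to the robot, and variables do not carry over. Pictures are saved under pics/ and viewed, at most 10 in all, crops included, and the job is handed in when it is done.

Besides the shell and the picture viewer there is one more tool, called after ">>>" as name(argument=value, ...) on one line, values as JSON. play_rows: Moves the arm, as the interface text tells. Shifts and turns lie within -1 to 1; 1 stands for 200 mm of shift or pi rad of turn. Its arguments: {"type":"object","properties":{"claw":{"type":"array"},"delta_pos":{"type":"array"},"delta_rot":{"type":"array"},"squeeze":{"type":"number"}},"required":["claw","delta_pos","delta_rot"]}

```bash
ls; mkdir -p pics
python3 - <<'E'
from bench import r
import cv2,numpy as np
s=r.read_state(); print(s['time'],s['ee_pos'],s['eef_rot'],s['width'],r.grip_point_offset)
for n in ['side','top']:
    c=r.camera(n); cv2.imwrite(f'pics/{n}0.png',c['pixels'][:,:,::-1]); print(n,c['camera_matrix'],c['cam_to_world'],[k for k in c])
    np.savez(f'{n}0.npz',**{k:v for k,v in c.items()})
c=r.camera('wrist'); cv2.imwrite('pics/wrist0.png',c['pixels'][:,:,::-1]); print(c['camera_matrix'],c['hand_eye'])
a=cv2.imread('pics/side0.png');b=cv2.imread('pics/top0.png')
E
```

```text
pics
0.0 [0.25572307 0.56982854 0.2217364 ] [ 2.09325283e-01  9.77845780e-01 -7.38197950e-04 -1.04829107e-04] 0.08687182162542018 0.0187
side [[404.39752851   0.         257.00066228]
 [  0.         404.39752851 193.45412913]
 [  0.           0.           1.        ]] [[ 0.80759595  0.37540956 -0.45481473  0.17695236]
 [-0.58973153  0.51715492 -0.6202963  -0.55580592]
 [ 0.00234451  0.76916737  0.63904308  0.69646993]
 [ 0.          0.          0.          1.        ]] ['pixels', 'camera_matrix', 'cam_to_world']
top [[366.96350592   0.         254.66946981]
 [  0.         366.96350592 194.20001958]
 [  0.           0.           1.        ]] [[ 0.00905471  0.99820208 -0.05925043  0.50948324]
 [-0.99992049  0.00851838 -0.00929827 -0.00935218]
 [-0.00877683  0.05932991  0.99819984  1.08650898]
 [ 0.          0.          0.          1.        ]] ['pixels', 'camera_matrix', 'cam_to_world']
[[297.31863964   0.         257.18437231]
 [  0.         297.31863964 192.16304325]
 [  0.           0.           1.        ]] [[ 2.99342276e-04  9.57307579e-01  2.89071115e-01  7.99878586e-02]
 [ 9.99999655e-01 -6.25216026e-05 -8.28480454e-04 -1.38877247e-03]
 [-7.75037429e-04  2.89071263e-01 -9.57307267e-01 -1.62470753e-01]
 [ 0.00000000e+00  0.00000000e+00  0.00000000e+00  1.00000000e+00]]
```

View pics/side0.png

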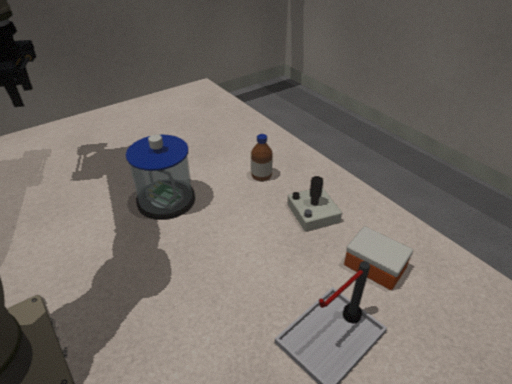

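View pics/top0.png

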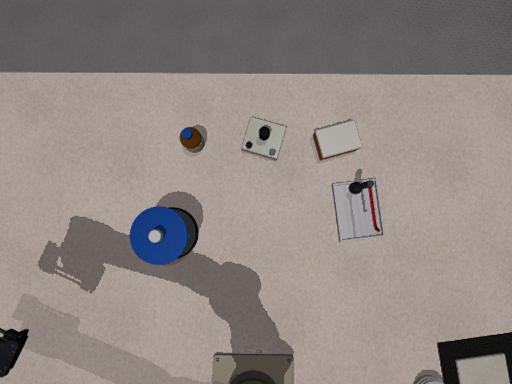

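The side view shows the jar at about (160,175) with its knob at (155,141). The stand is at (330,335), with the red hook tip at (323,302) and the post top at (364,268). In the top view the cover is at (159,236), the knob at (155,236), and the red arm runs from (371,185) to (378,230). The free bench lies below and to the right of the jar.

```bash
cat > h.py <<'E'
import cv2,numpy as np
from scipy.spatial.transform import Rotation as Ro
def ray(c,uv):
    K=c['camera_matrix'];T=c['cam_to_world']
    d=np.linalg.inv(K)@np.array([uv[0],uv[1],1.]);d=T[:3,:3]@(d*[1,-1,-1]);return T[:3,3],d/np.linalg.norm(d)
def wray(c,uv,st):
    K=c['camera_matrix'];H=c['hand_eye']
    q=np.array([uv[0]-K[0,2],uv[1]-K[1,2]])/K[0,0];t=np.linalg.norm(q)+1e-12
    d=np.array([q[0]/t*np.sin(t),-q[1]/t*np.sin(t),-np.cos(t)])
    R=Ro.from_quat(st['eef_rot']).as_matrix()
    return R@H[:3,3]+st['ee_pos'],R@H[:3,:3]@d
def plane(o_d,z): o,d=o_d;return o+d*(z-o[2])/d[2]
def tri(a,b):
    A=[];B=[]
    for o,d in (a,b):
        P=np.eye(3)-np.outer(d,d);A.append(P);B.append(P@o)
    p=np.linalg.lstsq(np.vstack(A),np.hstack(B),rcond=None)[0]
    return p,[np.linalg.norm((np.eye(3)-np.outer(d,d))@(p-o))for o,d in(a,b)]
def tool(st,p):  # world vector -> tool-axes delta in move units
    R=Ro.from_quat(st['eef_rot']).as_matrix();return R.T@np.array(p)/0.2
def hsv(im): return cv2.cvtColor(im,cv2.COLOR_RGB2HSV)
def blobs(m,amin=20):
    n,l,s,c=cv2.connectedComponentsWithStats(m.astype(np.uint8));return sorted([(s[i,4],*s[i,:4],*c[i].round(1),i) for i in range(1,n) if s[i,4]>=amin],reverse=True),l
E
python3 - <<'E'
from h import *
S=dict(np.load('side0.npz'));T=dict(np.load('top0.npz'))
for n,c in(('S',S),('T',T)):
    h=hsv(c['pixels']);H,s,v=h[...,0],h[...,1],h[...,2]
    blue=(abs(H.astype(int)-115)<15)&(s>120)&(v>50); red=((H<6)|(H>172))&(s>150)&(v>60)
    b,l=blobs(blue);print(n,'blue',b[:3])
    m=(l==b[0][-1]).astype(np.uint8);ct=cv2.findContours(m,0,2)[0];print(cv2.fitEllipse(max(ct,key=len)))
    rb,l=blobs(red);print('red',rb[:3]); 
    for q in rb[:1]:
        pts=np.argwhere(l==q[-1])[:,::-1];print(pts[pts[:,1].argmin()],pts[pts[:,1].argmax()],pts[pts[:,0].argmin()],pts[pts[:,0].argmax()])
    k=np.zeros(m.shape,bool);cx,cy=b[0][5:7];cx,cy=int(cx),int(cy)
    k[cy-35:cy+20,cx-25:cx+25]=True
    print('white',blobs(k&(s<70)&(v>110))[0][:3])
im=np.hstack([cv2.resize(S['pixels'][250:384,262:396],(536,536),interpolation=2)[:,:390],cv2.resize(T['pixels'][165:250,322:392],(400,486),interpolation=2)[:,:] if 0 else np.zeros((536,0,3),np.uint8)])
a=cv2.resize(S['pixels'][255:384,270:396],None,fx=3.1,fy=3.1,interpolation=2);b=cv2.resize(T['pixels'][165:250,325:390],None,fx=4.7,fy=4.7,interpolation=2)
o=np.zeros((400,a.shape[1]+b.shape[1],3),np.uint8);o[:a.shape[0],:a.shape[1]]=a[:400];o[:b.shape[0],a.shape[1]:]=b[:400];print(a.shape,b.shape)
cv2.imwrite('pics/stand.png',o[:,:,::-1])
E
```

```text
S blue [(np.int32(1478), np.int32(126), np.int32(135), np.int32(62), np.int32(35), np.float64(156.7), np.float64(153.5), 1), (np.int32(52), np.int32(258), np.int32(134), np.int32(8), np.int32(9), np.float64(261.4), np.float64(137.8), 2)]
((156.67636108398438, 152.59046936035156), (32.71348571777344, 61.597389221191406), 81.56533813476562)
red [(np.int32(200), np.int32(320), np.int32(270), np.int32(43), np.int32(36), np.float64(341.8), np.float64(287.8), 1)]
[358 270] [326 305] [320 299] [362 271]
white [(np.int32(1039), np.int32(131), np.int32(118), np.int32(50), np.int32(27), np.float64(154.2), np.float64(128.1), 1)]
T blue [(np.int32(2495), np.int32(130), np.int32(206), np.int32(58), np.int32(59), np.float64(158.8), np.float64(235.2), 2), (np.int32(87), np.int32(182), np.int32(128), np.int32(10), np.int32(11), np.float64(186.5), np.float64(133.3), 1)]
((158.51986694335938, 235.20404052734375), (56.59165573120117, 58.17329788208008), 46.158180236816406)
red [(np.int32(95), np.int32(369), np.int32(187), np.int32(8), np.int32(42), np.float64(372.3), np.float64(207.2), 1)]
[369 187] [375 228] [369 187] [376 225]
white [(np.int32(286), np.int32(133), np.int32(200), np.int32(27), np.int32(22), np.float64(142.5), np.float64(205.9), 1), (np.int32(128), np.int32(148), np.int32(230), np.int32(13), np.int32(13), np.float64(154.1), np.float64(235.8), 8), (np.int32(23), np.int32(171), np.int32(201), np.int32(8), np.int32(6), np.float64(174.6), np.float64(203.7), 5)]
(400, 391, 3) (400, 306, 3)
```

View pics/stand.png

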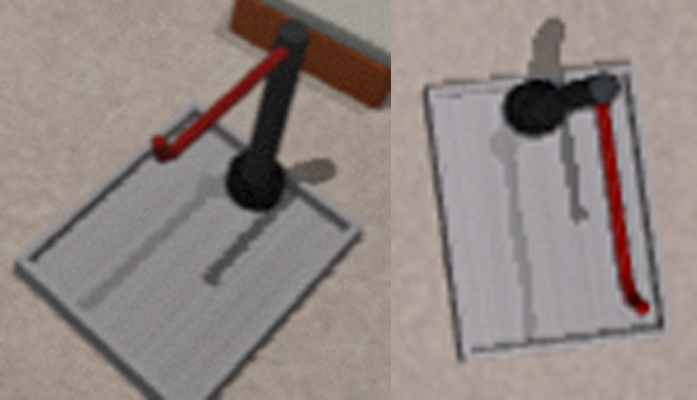

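The stand crops show the hook tip at side (321.6,300.2) and top (378.4,230.5). The post top is at side (364.2,264.7) and top (370.1,183.7). The tray corners in the top view are about (333,184), (376,179), (383,235) and (340,241).

Run:
```python
from h import *
np.set_printoptions(precision=4,suppress=True)
S=dict(np.load('side0.npz'));T=dict(np.load('top0.npz'))
tip=tri(ray(S,(321.6,300.2)),ray(T,(378.4,230.5)));post=tri(ray(S,(364.2,264.9)),ray(T,(370.1,183.7)))
print('tip',tip,'post',post)
C=[plane(ray(T,p),.016) for p in((332.9,183.7),(375.8,178.8),(382.9,234.8),(340.1,241.2))];print(np.array(C))
print('tray c',np.mean(C,0),'sizes',[np.linalg.norm(C[i]-C[i-1]) for i in range(4)])
for a,b in((0,3),(1,2),): d=C[a]-C[b];print('axis deg',np.degrees(np.arctan2(d[1],d[0])))
d=post[0]-tip[0];print('hook axis',np.degrees(np.arctan2(d[1],d[0])),np.linalg.norm(d[:2]))
# cover: plate top ellipse on z~.157; knob triang
print('cover plane',plane(ray(T,(158.8,235.3)),.157),plane(ray(S,(157,152.6)),.155))
for n,c,w in(('T',T,(140,170,220,250)),('S',S,(140,172,128,160))):
    h=hsv(c['pixels']);k=np.zeros(h.shape[:2],bool);k[w[2]:w[3],w[0]:w[1]]=1
    m=k&(h[...,1]<90)&(h[...,2]>90);b,l=blobs(m);print(n,[x[:7] for x in b[:3]])
print('knob',tri(ray(T,(154.1,235.8)),ray(S,(155.5,142))))
from bench import r
s=r.read_state();R=Ro.from_quat(s['eef_rot']).as_matrix();print(R)
```

```text
tip (array([ 0.4783, -0.3104,  0.1693]), [np.float64(0.0025846919127785143), np.float64(0.0025846919127790117)]) post (array([ 0.5954, -0.2948,  0.1562]), [np.float64(0.0020779762317516813), np.float64(0.0020779762317520013)])
[[ 0.6057 -0.2277  0.016 ]
 [ 0.6211 -0.3528  0.016 ]
 [ 0.4585 -0.3716  0.016 ]
 [ 0.4389 -0.2479  0.016 ]]
tray c [ 0.531 -0.3    0.016] sizes [np.float64(0.1680693725506631), np.float64(0.12608387969746748), np.float64(0.16371989467067874), np.float64(0.1252662322534709)]
axis deg 6.904793902994107
axis deg 6.589204009909906
hook axis 7.614473558158112 0.11819659925293302
cover plane [0.4586 0.2406 0.157 ] [0.4593 0.2328 0.155 ]
T [(np.int32(135), np.int32(148), np.int32(229), np.int32(13), np.int32(14), np.float64(154.3), np.float64(235.8))]
S [(np.int32(344), np.int32(140), np.int32(128), np.int32(32), np.int32(15), np.float64(154.2), np.float64(133.3))]
knob (array([0.4614, 0.245 , 0.1779]), [np.float64(0.0033432379421970086), np.float64(0.0033432379421961408)])
[[-0.9124  0.4094 -0.0003]
 [ 0.4094  0.9124 -0.001 ]
 [-0.0001 -0.001  -1.    ]]
```

>>> play_rows(claw=[0,0,0,0,0,0,0,0], delta_pos=[[-0.16,-0.108,-0.05],[-0.16,-0.108,-0.05],[-0.16,-0.108,-0.05],[-0.16,-0.108,-0.05],[-0.16,-0.108,-0.05],[-0.16,-0.108,-0.05],[-0.16,-0.108,-0.05],[-0.16,-0.108,-0.05]], delta_rot=[[0,0,0],[0,0,0],[0,0,0],[0,0,0],[0,0,0],[0,0,0],[0,0,0],[0,0,0]])

```text
time: 0.95
ee_pos: [0.4192, 0.3062, 0.3028]
eef_rot: [0.209, 0.978, 0.0, -0.0]
ft_force: [0.6, -0.2, -0.1]
width: 0.0869
grip_force: 0.0
```

>>> play_rows(claw=[0,0,0,0], delta_pos=[[-0.16,-0.108,0],[-0.16,-0.108,0],[0,0,0],[0,0,0]], delta_rot=[[0,0,0],[0,0,0],[0,0,0],[0,0,0]])

```text
time: 1.35
ee_pos: [0.4596, 0.2415, 0.3024]
eef_rot: [0.21, 0.978, 0.0, -0.0]
ft_force: [-0.1, 1.2, 0.1]
width: 0.0872
grip_force: 0.0
```

```bash
cat >> h.py <<'E'
def wshot(r,name):
    s=r.read_state();c=r.camera('wrist');cv2.imwrite(f'pics/{name}.png',c['pixels'][:,:,::-1]);np.savez(name+'.npz',**c,ee_pos=s['ee_pos'],eef_rot=s['eef_rot']);return s,c
def load(name):
    c=dict(np.load(name+'.npz'));return c,c
E
python3 - <<'E'
from h import *
from bench import r
s,c=wshot(r,'w1');print(s['time'],s['ee_pos'],s['eef_rot'],s['ft_force'])
E
```

```text
1.35 [0.45961046 0.24153121 0.30243142] [ 2.10277636e-01  9.77641700e-01  3.90846577e-05 -1.43876821e-04] [-0.12672761  1.17786227  0.14658652]
```

View pics/w1.png

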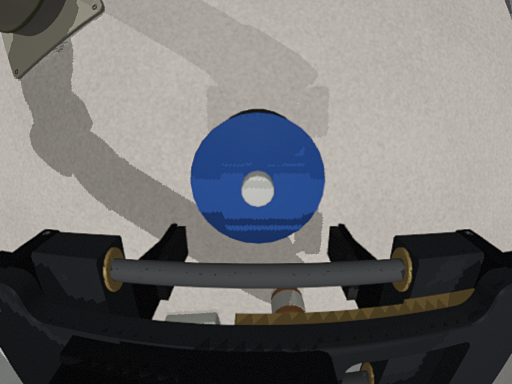

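The wrist view shows the blue cover at about (258,176) with the white knob at (258,189), between the fingers, which are at columns 180 and 340.

Run:
```python
from h import *
np.set_printoptions(precision=4,suppress=True)
c,s=load('w1');h=hsv(c['pixels']);H,sa,v=h[...,0],h[...,1],h[...,2]
blue=((abs(H.astype(int)-112)<18)&(sa>120)&(v>50));blue[250:]=0
b,l=blobs(blue);print([x[:7] for x in b[:2]])
m=(l==b[0][-1]).astype(np.uint8);ct=max(cv2.findContours(m,0,1)[0],key=len)[:,0]
P=np.array([plane(wray(c,p,s),.157) for p in ct]);(cx,cy)=cv2.minEnclosingCircle(P[:,:2].astype(np.float32))[0];rr=np.hypot(P[:,0]-cx,P[:,1]-cy)
A=np.c_[2*P[:,:2],np.ones(len(P))];sol=np.linalg.lstsq(A,(P[:,:2]**2).sum(1),rcond=None)[0];print('cover z=.157',sol[:2],np.sqrt(sol[2]+sol[:2]@sol[:2]))
k=np.zeros_like(m);cv2.circle(k,(258,189),24,1,-1);w=(k>0)&(sa<60)&(v>150);b,l=blobs(w);print([x[:7] for x in b[:3]])
m=(l==b[0][-1]).astype(np.uint8);ct=max(cv2.findContours(m,0,1)[0],key=len)[:,0]
P=np.array([plane(wray(c,p,s),.193) for p in ct]);A=np.c_[2*P[:,:2],np.ones(len(P))];sol=np.linalg.lstsq(A,(P[:,:2]**2).sum(1),rcond=None)[0];print('knob z=.193',sol[:2],np.sqrt(sol[2]+sol[:2]@sol[:2]))
# height: knob seen by top cam and wrist
T=dict(np.load('top0.npz'));print(tri(ray(T,(154.1,235.8)),wray(c,b[0][5:7],s)))
p=plane(ray(T,(158.5,235.2)),.157);print(p)
```

```text
[(np.int32(12695), np.int32(191), np.int32(112), np.int32(134), np.int32(131), np.float64(257.2), np.float64(176.5))]
cover z=.157 [0.4595 0.2404] 0.07226645165324849
[(np.int32(766), np.int32(242), np.int32(176), np.int32(32), np.int32(31), np.float64(257.3), np.float64(190.9))]
knob z=.193 [0.4601 0.2401] 0.014799223840864498
(array([0.4592, 0.2409, 0.197 ]), [np.float64(0.00037461820454403276), np.float64(0.0003746182045441642)])
[0.4588 0.2413 0.157 ]
```

>>> play_rows(claw=[0,0,0,0,0,0,0,0], delta_pos=[[0,-0.005,0.13],[0,0,0.13],[0,0,0.13],[0,0,0.12],[0,0,0.1],[0,0,0.05],[0,0,0.02],[0,0,0]], delta_rot=[[0,0,0],[0,0,0],[0,0,0],[0,0,0],[0,0,0],[0,0,0],[0,0,0],[0,0,0]], squeeze=25)

```text
time: 2.2
ee_pos: [0.4588, 0.2419, 0.1667]
eef_rot: [0.209, 0.978, 0.0, -0.0]
ft_force: [0.1, 0.2, -1.1]
width: 0.0872
grip_force: 0.0
```

>>> play_rows(claw=[1,1,1,1,1,1,1,1], delta_pos=[[0,0,0],[0,0,0],[0,0,0],[0,0,0],[0,0,0],[0,0,0],[0,0,0],[0,0,0]], delta_rot=[[0,0,0],[0,0,0],[0,0,0],[0,0,0],[0,0,0],[0,0,0],[0,0,0],[0,0,0]])

```text
time: 3.0
ee_pos: [0.459, 0.2413, 0.1666]
eef_rot: [0.209, 0.978, 0.0, -0.0]
ft_force: [-0.8, -0.8, -0.2]
width: 0.0318
grip_force: 25.2
```

>>> play_rows(claw=[1,1,1,1,1,1], delta_pos=[[0,0,-0.03],[0,0,-0.06],[0,0,-0.1],[0,0,-0.1],[0,0,-0.05],[0,0,0]], delta_rot=[[0,0,0],[0,0,0],[0,0,0],[0,0,0],[0,0,0],[0,0,0]])

```text
time: 3.6
ee_pos: [0.4596, 0.2417, 0.2363]
eef_rot: [0.209, 0.978, 0.001, 0.001]
ft_force: [0.7, -1.2, -1.6]
width: 0.0316
grip_force: 25.0
```

>>> play_rows(claw=[1,1,1,1,1,1,1,1], delta_pos=[[-0.04,-0.07,0],[-0.08,-0.14,0],[-0.09,-0.17,0],[-0.1,-0.18,0],[-0.1,-0.18,0],[-0.1,-0.17,0],[-0.06,-0.12,0],[-0.04,-0.07,0]], delta_rot=[[0,0,0],[0,0,0],[0,0,0],[0,0,0],[0,0,0],[0,0,0],[0,0,0],[0,0,0]])

```text
time: 4.4
ee_pos: [0.4792, -0.0132, 0.2336]
eef_rot: [0.211, 0.977, -0.0, -0.001]
ft_force: [0.3, 0.3, -2.2]
width: 0.0315
grip_force: 25.0
```

>>> play_rows(claw=[1,1,1,1,1,1,1,1], delta_pos=[[0,0,0],[0,0,0.1],[0,0,0.16],[0,0,0.18],[0,0,0.18],[0,0,0.18],[0,0,0.12],[0,0,0.06]], delta_rot=[[0,0,0],[0,0,0],[0,0,0],[0,0,0],[0,0,0],[0,0,0],[0,0,0],[0,0,0]])

```text
time: 5.2
ee_pos: [0.4781, -0.0091, 0.0359]
eef_rot: [0.209, 0.978, -0.001, -0.002]
ft_force: [0.0, 1.7, -2.0]
width: 0.0314
grip_force: 25.0
```

Run:
```python
from h import *
from bench import r
s=r.read_state();print(s['time'],s['ee_pos'],s['eef_rot'],s['ft_force'],s['width'])
S=r.camera('side');T=r.camera('top');np.savez('side1.npz',**S);np.savez('top1.npz',**T)
cv2.imwrite('pics/st1.png',np.hstack([S['pixels'][60:360,60:420],T['pixels'][100:400,100:400]])[:,:,::-1])
```

```text
5.2 [ 0.47809902 -0.00908322  0.03590879] [ 2.08993965e-01  9.77914607e-01 -7.37132539e-04 -2.00001691e-03] [ 0.02146796  1.65472075 -1.96558384] 0.03142864906474838Traceback (most recent call last):
  File "<stdin>", line 5, in <module>
    return _nx.concatenate(arrs, 1, dtype=dtype, casting=casting)
           ~~~~~~~~~~~~~~~^^^^^^^^^^^^^^^^^^^^^^^^^^^^^^^^^^^^^^^
ValueError: all the input array dimensions except for the concatenation axis must match exactly, but along dimension 0, the array at index 0 has size 300 and the array at index 1 has size 284
```

>>> play_rows(claw=[1,1,1,1,1,1], delta_pos=[[0,0,0.02],[0,0,0.02],[0,0,0.01],[0,0,0.01],[0,0,0.005],[0,0,0]], delta_rot=[[0,0,0],[0,0,0],[0,0,0],[0,0,0],[0,0,0],[0,0,0]])

```text
time: 5.9
ee_pos: [0.4803, -0.0094, 0.0256]
eef_rot: [0.209, 0.978, 0.0, 0.0]
ft_force: [0.3, 0.9, -1.3]
width: 0.0313
grip_force: 25.0
```

>>> play_rows(claw=[1,1,1,1], delta_pos=[[0,0,0.006],[0,0,0.005],[0,0,0.005],[0,0,0]], delta_rot=[[0,0,0],[0,0,0],[0,0,0],[0,0,0]])

```text
time: 6.3
ee_pos: [0.4802, -0.0094, 0.0225]
eef_rot: [0.209, 0.978, 0.0, -0.0]
ft_force: [-2.8, 0.7, 2.3]
width: 0.0314
grip_force: 25.0
```

>>> play_rows(claw=[0.2,0.2,0.2,0.2,0.1,0,0,0], delta_pos=[[0,0,0],[0,0,0],[0,0,0],[0,0,-0.05],[0,0,-0.15],[0,0,-0.2],[0,0,-0.2],[0,0,-0.2]], delta_rot=[[0,0,0],[0,0,0],[0,0,0],[0,0,0],[0,0,0],[0,0,0],[0,0,0],[0,0,0]])

```text
time: 7.1
ee_pos: [0.48, -0.0097, 0.1847]
eef_rot: [0.21, 0.978, 0.0, 0.0]
ft_force: [0.8, 0.2, -0.0]
width: 0.0838
grip_force: 0.0
```

>>> play_rows(claw=[0,0,0,0,0,0,0,0], delta_pos=[[0,0,-0.2],[0.05,0.1,-0.2],[0.1,0.18,-0.1],[0.1,0.18,-0.1],[0.1,0.18,0],[0.1,0.18,0],[0.1,0.18,0],[0.06,0.1,0]], delta_rot=[[0,0,0],[0,0,0],[0,0,0],[0,0,0],[0,0,0],[0,0,0],[0,0,0],[0,0,0]])

```text
time: 7.9
ee_pos: [0.4578, 0.2445, 0.3029]
eef_rot: [0.208, 0.978, 0.0, -0.0]
ft_force: [0.6, -0.6, -0.3]
width: 0.0871
grip_force: 0.0
```

>>> play_rows(claw=[0,0], delta_pos=[[0,0,0],[0,0,0]], delta_rot=[[0,0,0],[0,0,0]])

```text
time: 8.1
ee_pos: [0.459, 0.2409, 0.3028]
eef_rot: [0.209, 0.978, -0.0, 0.0]
ft_force: [0.0, -0.3, 0.2]
width: 0.0868
grip_force: 0.0
```

Run:
```python
from h import *
from bench import r
s,c=wshot(r,'w2');print(s['time'],s['ee_pos'],s['eef_rot'],s['joint_positions'])
S=r.camera('side');T=r.camera('top');np.savez('side1.npz',**S);np.savez('top1.npz',**T)
o=np.zeros((600,800,3),np.uint8);o[:384,:512]=c['pixels'];o[384:600,:300]=S['pixels'][100:316,60:360];o[384:600,300:600]=T['pixels'][140:356,100:400]
o[:280,520:800]=cv2.resize(T['pixels'][190:290,120:220],(280,280),interpolation=2)
cv2.imwrite('pics/st1.png',o[:,:,::-1])
```

```text
8.1 [0.4589966  0.24091797 0.30277707] [ 2.09211626e-01  9.77870338e-01 -1.57780306e-04  2.70070603e-04] [-0.75837658  0.05723567  0.19610733  1.62030226 -0.01060285  1.46498927
  0.58779473]
```

View pics/st1.png

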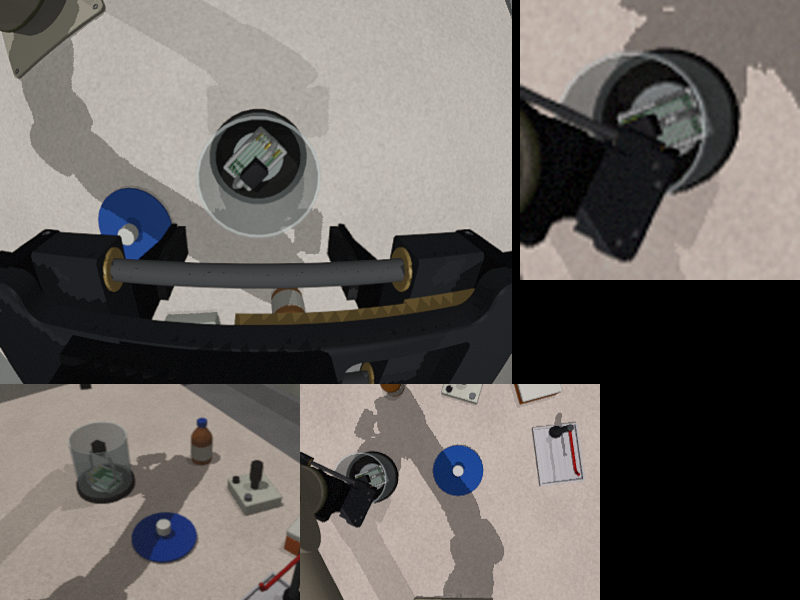

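The cover lies flat on the bench, knob up, clear of the jar. The wrist view shows the carrier in the jar with its black grip near (254,175), and I'll enlarge that region.

Run:
```python
from h import *
c,s=load('w2');S=dict(np.load('side1.npz'))
a=cv2.resize(c['pixels'][120:215,205:305],None,fx=5,fy=5,interpolation=2)
b=cv2.resize(S['pixels'][125:215,125:200],None,fx=4,fy=4,interpolation=2)
a=np.clip(a.astype(int)*1.6,0,255).astype(np.uint8);b=np.clip(b.astype(int)*1.6,0,255).astype(np.uint8)
o=np.zeros((475,800,3),np.uint8);o[:,:500]=a;o[:360,500:800]=b
cv2.imwrite('pics/c2.png',o[:,:,::-1])
```

```text
(no output)
```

View pics/c2.png

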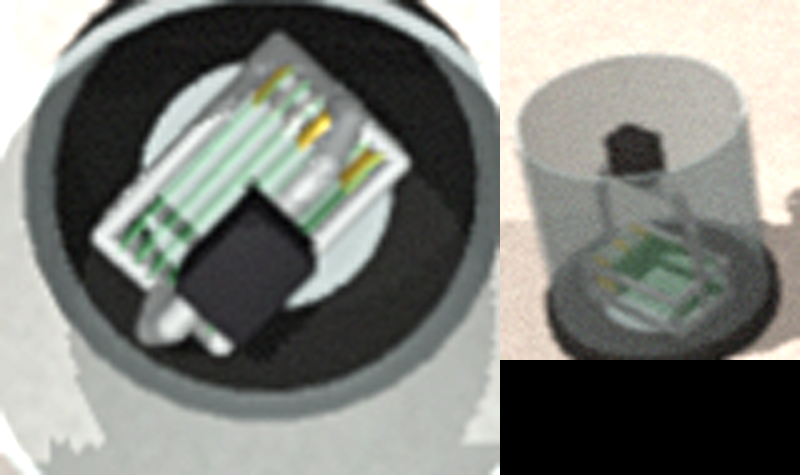

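The enlarged crop shows the black grip with its top face centred near crop (247,272), which is wrist pixel (254.4,174.4). The carrier body's corners are at crop (280,32), (410,160) and (95,235), so its long axis runs along the (280,32) to (95,235) edge. The side crop has the grip top near side pixel (158,158).

Run:
```python
from h import *
np.set_printoptions(precision=4,suppress=True)
c,s=load('w2');S=dict(np.load('side1.npz'))
f=lambda x,y:(205+x/5-.4,120+y/5-.4)
for z in(.042,.025):
    A,B,C=[plane(wray(c,f(*p),s),z)[:2] for p in((280,32),(410,160),(95,235))]
    print(z,A,B,C,'len',np.linalg.norm(A-B),np.linalg.norm(A-C),'ang y',np.degrees(np.arctan2(*(C-A)[::-1])),'ang x',np.degrees(np.arctan2(*(B-A)[::-1])),'ctr',(B+C)/2)
# dark mask of grip
im=c['pixels'].astype(int);v=im.max(2);roi=np.zeros(v.shape,bool);roi[150:195,235:275]=1
for t in(40,48):
    b,l=blobs(roi&(v<t));print(t,[x[:7] for x in b[:3]])
print(v[150:194:2,238:274:2])
for p in((180,268),(245,345),(312,268),(250,205),(247,272)): print(p,plane(wray(c,f(*p),s),.136))
for p in((133,122),(133,145)): print('side',plane(ray(S,(125+p[0]/4,125+p[1]/4)),.136), tri(ray(S,(125+p[0]/4,125+p[1]/4)),wray(c,f(247,272),s)))
```

```text
0.042 [0.415  0.2647] [0.4639 0.284 ] [0.4467 0.1915] len 0.05255763165910601 0.07976627685121822 ang y -66.57787821868953 ang x 21.486886412770485 ctr [0.4553 0.2378]
0.025 [0.4162 0.2644] [0.4671 0.2844] [0.4492 0.1883] len 0.05466886747864803 0.08297048175093848 ang y -66.57787821868955 ang x 21.486886412770485 ctr [0.4581 0.2364]
40 [(np.int32(880), np.int32(235), np.int32(157), np.int32(40), np.int32(38), np.float64(256.3), np.float64(179.7))]
48 [(np.int32(890), np.int32(235), np.int32(157), np.int32(40), np.int32(38), np.float64(256.2), np.float64(179.6))]
[[ 88 144 133 109 129 140 124 135 136 122 140 134 118 139 127  93 103 102]
 [143 136 112 129 143 126 137 140 121 140 133 120 139 131 107 119 133 103]
 [140 115 126 142 126 128 139 124 135 133 120 141 131 111 118 135 123  94]
 [112 126 141 126 129 141 123 135 104  88 144 132 111 122 151 131 114 103]
 [127 142 130 128 140 122 131 140  42  21 114 115 115 151 144 112 112  91]
 [128 131 126 140 122 132 140  64  11  15  18  96 136 125 104 105  92  92]
 [ 69 105 142 122 132 142  66  11  21  21  12  13  93 104 104  91  94 108]
 [ 80
[... 857 characters left out ...]
  21  17  13  17  23  27  29  29  26]
 [ 74  47  11  26  92 152 103  28  20  16  15  18  22  27  28  29  27  28]
 [ 20  18  17  18  30 114  93  18  15  19  17  22  28  27  29  26  27  27]
 [ 26  23  24  27  29  22  21  28  27  20  22  27  28  28  26  27  27  26]]
(180, 268) [0.4481 0.2239 0.136 ]
(245, 345) [0.4708 0.2299 0.136 ]
(312, 268) [0.4604 0.2513 0.136 ]
(250, 205) [0.4413 0.2444 0.136 ]
(247, 272) [0.4552 0.2374 0.136 ]
side [0.4662 0.2471 0.136 ] (array([0.4582, 0.2372, 0.1425]), [np.float64(0.0043568382696377176), np.float64(0.004356838269637352)])
side [0.4556 0.2248 0.136 ] (array([0.4583, 0.2362, 0.1276]), [np.float64(0.0013323069353593574), np.float64(0.0013323069353597702)])
```

>>> play_rows(claw=[0.43,0.43,0.43,0.43,0.43,0.43,0.43,0.43], delta_pos=[[0,0,0],[0,0,0],[0,0,0],[0,0,0],[0,0,0],[0,0,0],[-0.01,-0.023,0.05],[0,0,0]], delta_rot=[[0,0,0.04],[0,0,0.04],[0,0,0.04],[0,0,0.04],[0,0,0.04],[0,0,0.04],[0,0,0],[0,0,0]])

```text
time: 9.05
ee_pos: [0.4549, 0.2362, 0.291]
eef_rot: [0.554, 0.833, -0.001, -0.0]
ft_force: [0.0, 0.2, -1.0]
width: 0.0499
grip_force: 0.0
```

Run:
```python
from h import *
np.set_printoptions(precision=4,suppress=True)
from bench import r
s,c=wshot(r,'w3');print(s['time'],s['ee_pos'],s['eef_rot'],s['width'])
R=Ro.from_quat(s['eef_rot']).as_matrix();print('y head',np.degrees(np.arctan2(R[1,1],R[0,1])))
v=c['pixels'].max(2).astype(int)
a=cv2.resize(c['pixels'][110:260,170:350],None,fx=4,fy=4,interpolation=2);a=np.clip(a.astype(int)*2,0,255).astype(np.uint8)
cv2.imwrite('pics/c3.png',a[:,:,::-1])
```

```text
9.05 [0.4549 0.2362 0.291 ] [ 0.5536  0.8328 -0.0009 -0.0003] 0.04986112886072664
y head 22.765617043643317
```

View pics/c3.png

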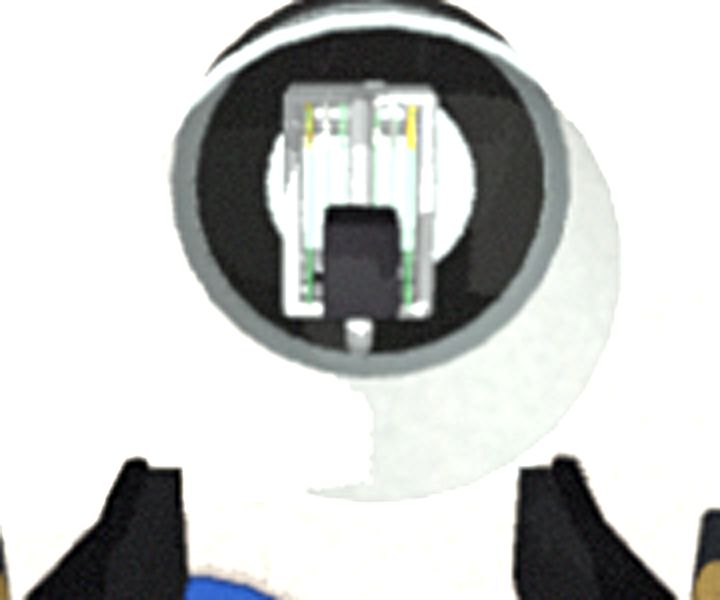

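The view is now aligned with the carrier, whose body edges run vertically in the crop. The grip's top face spans crop columns 322–402 and rows 230–320, so its centre is near wrist pixel (260.3,178.7).

Run:
```python
from h import *
np.set_printoptions(precision=4,suppress=True)
c,s=load('w3');f=lambda x,y:(170+x/4-.4,110+y/4-.4)
p=plane(wray(c,f(362,276),s),.136);print('top ctr',p,'move units',tool(s,[p[0]-s['ee_pos'][0],p[1]-s['ee_pos'][1],.105-s['ee_pos'][2]]))
for q in((322,232),(402,232),(322,320),(402,320)):print(plane(wray(c,f(*q),s),.136))
for q in(((283,95),(283,315)),((437,90),(433,315)),((325,205),(398,205))):
    z=.042 if q[0][1]!=205 else .106
    a,b=[plane(wray(c,f(*k),s),z) for k in q];print(np.degrees(np.arctan2(*(b-a)[1::-1])))
c2,s2=load('w2');print('height two wrist places',tri(wray(c,f(362,276),s),wray(c2,(205+246/5-.4,120+278/5-.4),s2)))
```

```text
top ctr [0.4571 0.2357 0.136 ] move units [-0.0058  0.0107  0.9302]
[0.4422 0.2429 0.136 ]
[0.4623 0.2514 0.136 ]
[0.4518 0.2198 0.136 ]
[0.4723 0.2284 0.136 ]
-67.93663360596793
-67.32016793342659
22.839800100443824
height two wrist places (array([0.4566, 0.2364, 0.1371]), [np.float64(0.000556005812212492), np.float64(0.0005560058122122313)])
```

>>> play_rows(claw=[0.43,0.43,0.43,0.43,0.43,0.43,0.43,0.43], delta_pos=[[-0.005,0.01,0.15],[0,0,0.2],[0,0,0.2],[0,0,0.15],[0,0,0.1],[0,0,0.07],[0,0,0.05],[0,0,0.01]], delta_rot=[[0,0,0],[0,0,0],[0,0,0],[0,0,0],[0,0,0],[0,0,0],[0,0,0],[0,0,0]], squeeze=30)

```text
time: 9.9
ee_pos: [0.4576, 0.2373, 0.1058]
eef_rot: [0.554, 0.832, -0.0, -0.0]
ft_force: [0.1, -0.8, -0.3]
width: 0.05
grip_force: 0.0
```

>>> play_rows(claw=[0.43,1,1,1,1,1,1,1], delta_pos=[[0,0,0],[0,0,0],[0,0,0],[0,0,0],[0,0,0],[0,0,0],[0,0,0],[0,0,0]], delta_rot=[[0,0,0],[0,0,0],[0,0,0],[0,0,0],[0,0,0],[0,0,0],[0,0,0],[0,0,0]])

```text
time: 10.7
ee_pos: [0.4578, 0.2375, 0.1065]
eef_rot: [0.555, 0.832, 0.0, -0.0]
ft_force: [-1.0, -0.8, 2.9]
width: 0.0219
grip_force: 30.0
```

>>> play_rows(claw=[1,1,1,1,1,1,1,1], delta_pos=[[0,0,-0.02],[0,0,-0.06],[0,0,-0.12],[0,0,-0.16],[0,0,-0.2],[0,0,-0.18],[0,0,-0.1],[0,0,-0.03]], delta_rot=[[0,0,0],[0,0,0],[0,0,0],[0,0,0],[0,0,0],[0,0,0],[0,0,0],[0,0,0]])

```text
time: 11.5
ee_pos: [0.4585, 0.2378, 0.2834]
eef_rot: [0.555, 0.832, 0.002, 0.001]
ft_force: [0.2, 0.6, -4.2]
width: 0.0215
grip_force: 30.0
```

Run:
```python
from h import *
np.set_printoptions(precision=4,suppress=True)
from bench import r
s=r.read_state();print(s['time'],s['ee_pos'],s['ft_force'],s['torque'],s['width'],s['joint_positions'])
```

```text
11.5 [0.4585 0.2378 0.2834] [ 0.2424  0.6077 -4.2171] [-0.042  -0.0099 -0.0054] 0.02150597496404797 [-0.7755  0.0545  0.2187  1.6632 -0.0124  1.4208 -0.1605]
```

>>> play_rows(claw=[1,1,1,1,1,1,1,1], delta_pos=[[-0.062,-0.03,0],[-0.124,-0.06,0],[-0.186,-0.09,0],[-0.186,-0.09,0],[-0.186,-0.09,0],[-0.186,-0.09,0],[-0.186,-0.09,0],[-0.186,-0.09,0]], delta_rot=[[0,0,0],[0,0,0],[0,0,0],[0,0,0],[0,0,0],[0,0,0],[0,0,0],[0,0,0]])

```text
time: 12.3
ee_pos: [0.44, -0.0539, 0.2788]
eef_rot: [0.555, 0.832, -0.001, -0.001]
ft_force: [1.0, -0.6, -3.1]
width: 0.0218
grip_force: 30.0
```

>>> play_rows(claw=[1,1,1,1,1,1,1,1], delta_pos=[[-0.186,-0.09,0],[-0.186,-0.09,0],[-0.186,-0.09,0],[-0.186,-0.09,0],[-0.186,-0.09,0],[-0.124,-0.06,0],[-0.078,-0.038,0],[-0.047,-0.023,0]], delta_rot=[[0,0,0],[0,0,0],[0,0,0],[0,0,0],[0,0,0],[0,0,0],[0,0,0],[0,0,0]])

```text
time: 13.1
ee_pos: [0.4247, -0.3149, 0.2787]
eef_rot: [0.556, 0.831, -0.001, -0.001]
ft_force: [-0.1, 0.4, -2.4]
width: 0.0215
grip_force: 30.0
```

>>> play_rows(claw=[1,1,1,1,1], delta_pos=[[0,0,0],[0,0,0],[0,0,0],[0,0,0],[0,0,0]], delta_rot=[[0,0,0.02],[0,0,0.03],[0,0,0.03],[0,0,0.008],[0,0,0]])

```text
time: 13.6
ee_pos: [0.426, -0.313, 0.2794]
eef_rot: [0.664, 0.748, -0.0, -0.001]
ft_force: [-0.5, -0.1, -3.0]
width: 0.0218
grip_force: 30.0
```

Run:
```python
from h import *
np.set_printoptions(precision=4,suppress=True)
from bench import r
s,c=wshot(r,'w4')
R=Ro.from_quat(s['eef_rot']).as_matrix();print(s['time'],s['ee_pos'],s['width'],s['joint_positions'],'y head',np.degrees(np.arctan2(R[1,1],R[0,1])))
S=r.camera('side');T=r.camera('top');np.savez('side2.npz',**S);np.savez('top2.npz',**T)
o=np.zeros((600,800,3),np.uint8);o[:384,:512]=c['pixels']
o[384:600,:288]=S['pixels'][168:384,160:448];o[384:600,288:576]=T['pixels'][120:336,200:488]
o[:280,520:800]=cv2.resize(T['pixels'][160:260,310:410],(280,280),interpolation=2)
cv2.imwrite('pics/st4.png',o[:,:,::-1])
```

```text
13.6 [ 0.426  -0.313   0.2794] 0.021833028809089154 [-0.2746  0.0996  0.8943  1.6627 -0.0784  1.4185  0.7486] y head 6.83670943210076
```

View pics/st4.png

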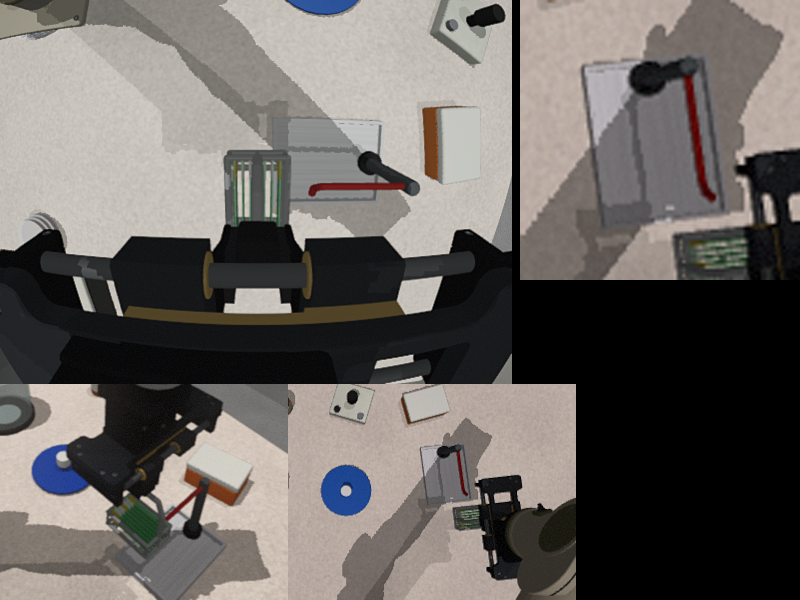

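The carrier hangs level in the gripper at wrist (257,185). In the wrist view the red arm runs from its tip at (313,188) to the post top at (413,187). The tray corner shows at (380,121), and the cover still lies on the bench.

Run:
```python
from h import *
np.set_printoptions(precision=4,suppress=True)
c,s=load('w4');h=hsv(c['pixels']);H,sa,v=h[...,0],h[...,1],h[...,2]
red=((H<6)|(H>172))&(sa>150)&(v>50);b,l=blobs(red);print([x[:7] for x in b[:2]])
p=np.argwhere(l==b[0][-1])[:,::-1].astype(float)
cols=np.unique(p[:,0]);ax=np.array([[u,p[p[:,0]==u,1].mean(),(p[:,0]==u).sum()] for u in cols]);print(ax[::6])
A=ax[(ax[:,0]>328)];W=np.array([plane(wray(c,a[:2],s),.145) for a in A])
k=np.polyfit(W[:,0],W[:,1],1);print('arm heading',np.degrees(np.arctan(k[0])),'ends',W[0],W[-1])
tp=wray(c,(312.5,188),s);print('tip .171',plane(tp,.170),tri(tp,ray(dict(np.load('top0.npz')),(378.4,230.5))),tri(tp,ray(dict(np.load('side0.npz')),(321.6,300.2))))
pw=wray(c,(413,187.5),s);post=plane(pw,.157);print('post .157',post,tri(pw,ray(dict(np.load('top0.npz')),(370.1,183.7))))
d=np.array([np.cos(np.arctan(k[0])),np.sin(np.arctan(k[0]))])
for x in(post[:2]-.075*d,plane(tp,.17)[:2]+.046*d):print('seat est',x,'arm y there',np.polyval(k,x[0]))
```

```text
[(np.int32(561), np.int32(309), np.int32(183), np.int32(96), np.int32(13), np.float64(354.8), np.float64(186.3))]
[[309.  192.    3. ]
 [315.  188.5   8. ]
 [321.  186.5   6. ]
 [327.  186.    5. ]
 [333.  185.5   6. ]
 [339.  185.5   6. ]
 [345.  185.5   6. ]
 [351.  185.5   6. ]
 [357.  186.    5. ]
 [363.  186.    5. ]
 [369.  186.    5. ]
 [375.  186.    7. ]
 [381.  186.    5. ]
 [387.  186.    5. ]
 [393.  185.5   6. ]
 [399.  185.5   6. ]]
arm heading 7.118657765243249 ends [ 0.5007 -0.3079  0.145 ] [ 0.5895 -0.2956  0.145 ]
tip .171 [ 0.4777 -0.3058  0.17  ] (array([ 0.4763, -0.305 ,  0.1773]), [np.float64(0.0011128281632982863), np.float64(0.0011128281632992452)]) (array([ 0.4813, -0.3086,  0.1637]), [np.float64(0.0023877209622180976), np.float64(0.0023877209622180768)])
post .157 [ 0.5948 -0.2944  0.157 ] (array([ 0.5939, -0.2934,  0.1582]), [np.float64(0.0007119592327665402), np.float64(0.0007119592327668455)])
seat est [ 0.5204 -0.3037] arm y there -0.30511438868978374
seat est [ 0.5233 -0.3001] arm y there -0.3047530042739176
```

>>> play_rows(claw=[1,1,1,1,1,1,1], delta_pos=[[-0.017,0,0.04],[0,0,0.08],[0,0,0.1],[0,0,0.1],[0,0,0.07],[0,0,0.04],[0,0,0]], delta_rot=[[0,0,0],[0,0,0],[0,0,0],[0,0,0],[0,0,0],[0,0,0],[0,0,0]])

```text
time: 14.45
ee_pos: [0.4269, -0.3161, 0.1934]
eef_rot: [0.664, 0.748, -0.0, -0.001]
ft_force: [0.1, -1.2, -3.0]
width: 0.0214
grip_force: 30.0
```

>>> play_rows(claw=[1,1,1,1,1], delta_pos=[[0,0.02,0],[0,0.04,0],[0,0.04,0],[0,0.02,0],[0,0,0]], delta_rot=[[0,0,0],[0,0,0],[0,0,0],[0,0,0],[0,0,0]])

```text
time: 14.95
ee_pos: [0.4521, -0.3132, 0.1943]
eef_rot: [0.664, 0.748, -0.0, 0.0]
ft_force: [0.2, -0.3, -3.6]
width: 0.0216
grip_force: 30.0
```

Run:
```python
from h import *
np.set_printoptions(precision=4,suppress=True)
from bench import r
s,c=wshot(r,'w5')
print(s['time'],s['ee_pos'],s['width'],s['ft_force'])
S=r.camera('side');np.savez('side3.npz',**S)
o=np.zeros((480,800,3),np.uint8)
a=cv2.resize(S['pixels'][230:350,250:380],None,fx=4,fy=4,interpolation=2);o[:,:520]=a[:480,:520]
b=cv2.resize(c['pixels'][130:260,190:330],(280,260),interpolation=2);o[:260,520:]=b
cv2.imwrite('pics/st5.png',np.clip(o[:,:,::-1]*1.4,0,255).astype(np.uint8))
```

```text
14.95 [ 0.4521 -0.3132  0.1943] 0.02162272524468994 [ 0.2487 -0.3435 -3.6304]
```

View pics/st5.png

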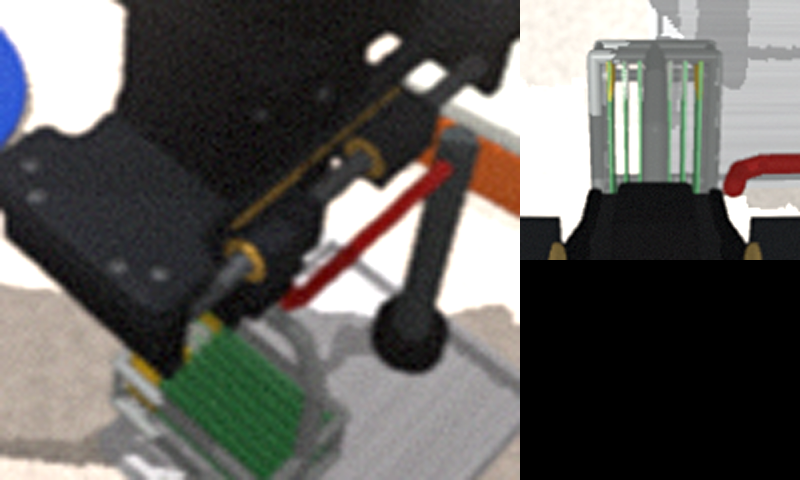

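The side crop shows the hook tip at crop (290,300), lined up with the handle opening. The carrier is held level ahead of it, so I'll bring the handle 70 mm along the arm.

>>> play_rows(claw=[1,1,1,1,1,1,1], delta_pos=[[0,0.03,0],[0,0.06,0],[0,0.08,0],[0,0.08,0],[0,0.06,0],[0,0.04,0],[0,0,0]], delta_rot=[[0,0,0],[0,0,0],[0,0,0],[0,0,0],[0,0,0],[0,0,0],[0,0,0]])

```text
time: 15.75
ee_pos: [0.5217, -0.3047, 0.194]
eef_rot: [0.664, 0.748, -0.0, -0.0]
ft_force: [-0.3, 1.1, -3.1]
width: 0.0216
grip_force: 30.0
```

>>> play_rows(claw=[1,1,1,1,1,1], delta_pos=[[0,0,0.04],[0,0,0.06],[0,0,0.04],[0,0,0.02],[0,0,0.005],[0,0,0]], delta_rot=[[0,0,0],[0,0,0],[0,0,0],[0,0,0],[0,0,0],[0,0,0]])

```text
time: 16.35
ee_pos: [0.5207, -0.3052, 0.1613]
eef_rot: [0.664, 0.748, 0.0, -0.0]
ft_force: [0.1, -0.4, -3.8]
width: 0.0219
grip_force: 30.0
```

Still carrying its full weight; 3–4 mm to go.

>>> play_rows(claw=[1,1,1,1,1], delta_pos=[[0,0,0.006],[0,0,0.006],[0,0,0.005],[0,0,0.003],[0,0,0]], delta_rot=[[0,0,0],[0,0,0],[0,0,0],[0,0,0],[0,0,0]])

```text
time: 16.85
ee_pos: [0.5208, -0.3052, 0.1574]
eef_rot: [0.664, 0.748, 0.0, 0.0]
ft_force: [-0.2, 0.2, -3.0]
width: 0.0219
grip_force: 30.0
```

>>> play_rows(claw=[1,1,1], delta_pos=[[0,0,0.004],[0,0,0.004],[0,0,0]], delta_rot=[[0,0,0],[0,0,0],[0,0,0]])

```text
time: 17.15
ee_pos: [0.5209, -0.3053, 0.1568]
eef_rot: [0.664, 0.748, 0.0, 0.0]
ft_force: [-3.9, 2.8, 7.6]
width: 0.0215
grip_force: 30.0
```

>>> play_rows(claw=[1,0.9,0.8,0.7,0.6,0.55,0.55,0.55], delta_pos=[[0,0,-0.003],[0,0,0],[0,0,0],[0,0,0],[0,0,0],[0,0,0],[0,0,0],[0,0,0]], delta_rot=[[0,0,0],[0,0,0],[0,0,0],[0,0,0],[0,0,0],[0,0,0],[0,0,0],[0,0,0]])

```text
time: 17.95
ee_pos: [0.5207, -0.3052, 0.1562]
eef_rot: [0.664, 0.748, -0.0, -0.0]
ft_force: [-0.4, -0.5, 0.2]
width: 0.0384
grip_force: 0.0
```

>>> play_rows(claw=[0.55,0.55,0.55,0.55,0.55,0.55,0.55,0.55], delta_pos=[[0,0,-0.02],[0,0,-0.05],[0,0,-0.08],[0,0,-0.1],[0,0,-0.1],[0,0,-0.1],[0,0,-0.1],[0,0,0]], delta_rot=[[0,0,0],[0,0,0],[0,0,0],[0,0,0],[0,0,0],[0,0,0],[0,0,0],[0,0,0]])

```text
time: 18.75
ee_pos: [0.5217, -0.3063, 0.2704]
eef_rot: [0.664, 0.748, 0.001, 0.003]
ft_force: [-0.3, -0.4, -0.2]
width: 0.0393
grip_force: 0.0
```

Run:
```python
from h import *
np.set_printoptions(precision=4,suppress=True)
from bench import r
s,c=wshot(r,'w6')
print(s['time'],s['ee_pos'],s['width'],s['ft_force'],s['joint_positions'])
S=r.camera('side');T=r.camera('top');np.savez('side4.npz',**S);np.savez('top4.npz',**T)
h=hsv(c['pixels']);v=c['pixels'].max(2)
# grip top, in the wrist view
k=np.zeros(v.shape,bool);k[140:235,225:290]=1
print([x[:7] for x in blobs(k&(v<45))[0][:3]])
# cover: blue & knob in the top view
h=hsv(T['pixels']);H,sa,v=h[...,0].astype(int),h[...,1],h[...,2]
b,l=blobs((abs(H-115)<15)&(sa>120)&(v>40));print([x[:7] for x in b[:2]])
m=(l==b[0][-1]).astype(np.uint8);e=cv2.fitEllipse(max(cv2.findContours(m,0,1)[0],key=len));print(e,plane(ray(T,e[0]),.013))
k=np.zeros(m.shape,np.uint8);cv2.circle(k,(int(e[0][0]),int(e[0][1])),14,1,-1)
kb=blobs((k>0)&(sa<90)&(v>90))[0];print([x[:7] for x in kb[:2]],plane(ray(T,kb[0][5:7]),.049))
o=np.zeros((480,800,3),np.uint8)
a=cv2.resize(S['pixels'][230:350,250:380],None,fx=4,fy=4,interpolation=2);o[:,:520]=a[:480,:520]
o[:260,520:]=cv2.resize(c['pixels'][130:260,190:330],(280,260),interpolation=2)
cv2.imwrite('pics/st6.png',np.clip(o[:,:,::-1]*1.4,0,255).astype(np.uint8))
```

```text
18.75 [ 0.5217 -0.3063  0.2704] 0.03927912725908976 [-0.3359 -0.4005 -0.2404] [-0.2085  0.3337  0.8572  1.4862 -0.2541  1.4315  0.7736]
[(np.int32(844), np.int32(244), np.int32(174), np.int32(25), np.int32(37), np.float64(255.7), np.float64(192.2))]
[(np.int32(1844), np.int32(233), np.int32(201), np.int32(50), np.int32(51), np.float64(257.7), np.float64(226.0)), (np.int32(87), np.int32(182), np.int32(128), np.int32(10), np.int32(11), np.float64(186.6), np.float64(133.4))]
((257.7269592285156, 226.04469299316406), (48.92241668701172, 49.077518463134766), 90.58987426757812) [ 0.4803 -0.0091  0.013 ]
[(np.int32(105), np.int32(253), np.int32(221), np.int32(11), np.int32(12), np.float64(257.7), np.float64(226.2))] [ 0.4808 -0.009   0.049 ]
```

View pics/st6.png

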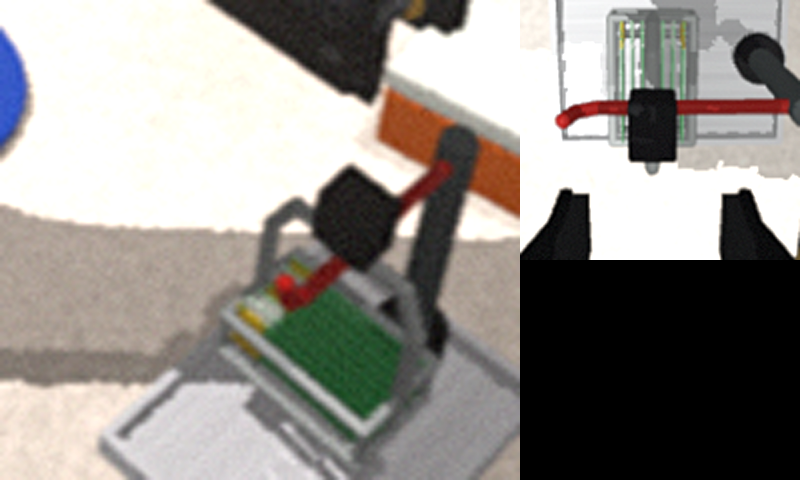

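The carrier hangs on the red arm by its bar, clear of the tip and post, and the wrist view shows the grip centred over the arm. The cover is still flat at (0.480,-0.009), so I'll go back for it.

>>> play_rows(claw=[0.55,0.55,0.55,0.55,0.55,0.4,0.3,0.2], delta_pos=[[0.08,0,0],[0.16,-0.01,0],[0.2,-0.01,0],[0.2,-0.01,0],[0.2,0,0],[0.2,0,0],[0.2,0,0],[0.16,0,0]], delta_rot=[[0,0,0],[0,0,0],[0,0,0],[0,0,0],[0,0,0],[0,0,0],[0,0,0],[0,0,0]])

```text
time: 19.7
ee_pos: [0.4807, -0.0254, 0.2659]
eef_rot: [0.663, 0.748, -0.0, -0.0]
ft_force: [0.8, 0.2, -0.6]
width: 0.0559
grip_force: 0.0
```

>>> play_rows(claw=[0.2,0.2,0.2,0.2,0.2,0.2,0.2], delta_pos=[[0.1,0,0],[0,0,0.1],[0,0,0.2],[0,0,0.2],[0,0,0.15],[0,0,0.1],[0,0,0]], delta_rot=[[0,0,0],[0,0,0],[0,0,0],[0,0,0],[0,0,0],[0,0,0],[0,0,0]])

```text
time: 20.4
ee_pos: [0.4769, -0.0083, 0.1135]
eef_rot: [0.664, 0.748, -0.002, -0.001]
ft_force: [-0.4, -0.4, -0.5]
width: 0.0695
grip_force: 0.0
```

```bash
cat > knob.py <<'E'
from h import *
np.set_printoptions(precision=4,suppress=True)
from bench import r
import sys
zp,zk=float(sys.argv[1]),float(sys.argv[2])
s,c=wshot(r,sys.argv[3]);print(s['time'],s['ee_pos'],s['width'],s['ft_force'],s['eef_rot'])
h=hsv(c['pixels']);H,sa,v=h[...,0].astype(int),h[...,1],h[...,2]
def fit(m,z):
    ct=max(cv2.findContours(m.astype(np.uint8),0,1)[0],key=len)[:,0]
    P=np.array([plane(wray(c,p,s),z) for p in ct])[:,:2];sol=np.linalg.lstsq(np.c_[2*P,np.ones(len(P))],(P**2).sum(1),rcond=None)[0]
    return sol[:2],np.sqrt(sol[2]+sol[:2]@sol[:2])
b,l=blobs((abs(H-112)<18)&(sa>120)&(v>30),300);B=b[0];print('blue',[x[:7] for x in b[:2]])
m=(l==B[-1]).astype(np.uint8);hull=np.zeros_like(m);cv2.drawContours(hull,[cv2.convexHull(np.argwhere(m)[:,::-1].astype(np.int32))],-1,1,-1)
print('cover',fit(m,zp))
kb,kl=blobs((hull>0)&(sa<60)&(v>100),60);print('white',[x[:7] for x in kb[:2]])
if kb:print('knob',fit(kl==kb[0][-1],zk))
E
python3 knob.py .013 .049 w7
```

```text
20.4 [ 0.4769 -0.0083  0.1135] 0.06947011966718018 [-0.4225 -0.4167 -0.5247] [ 0.664   0.7477 -0.0025 -0.0015]
blue [(np.int32(16347), np.int32(186), np.int32(115), np.int32(154), np.int32(149), np.float64(262.2), np.float64(187.3))]
cover (array([ 0.4805, -0.0104]), np.float64(0.07182123654866494))
white [(np.int32(1281), np.int32(245), np.int32(183), np.int32(38), np.int32(43), np.float64(263.5), np.float64(204.2))]
knob (array([ 0.4808, -0.0082]), np.float64(0.016498851950414017))
```

>>> play_rows(claw=[0.2,0.2,0.2,0.2,0.2,0.2,0.2,0.2], delta_pos=[[-0.007,0.016,0],[0,0,0.1],[0,0,0.12],[0,0,0.1],[0,0,0.08],[0,0,0.04],[0,0,0.01],[0,0,0]], delta_rot=[[0,0,0],[0,0,0],[0,0,0],[0,0,0],[0,0,0],[0,0,0],[0,0,0],[0,0,0]], squeeze=25)

```text
time: 21.25
ee_pos: [0.4833, -0.009, 0.0271]
eef_rot: [0.664, 0.748, 0.0, 0.0]
ft_force: [0.6, -0.4, 1.0]
width: 0.0694
grip_force: 0.0
```

>>> play_rows(claw=[0.2,0.2], delta_pos=[[-0.004,-0.014,0.02],[0,0,0]], delta_rot=[[0,0,0],[0,0,0]])

```text
time: 21.45
ee_pos: [0.4798, -0.0102, 0.0225]
eef_rot: [0.664, 0.748, 0.0, -0.0]
ft_force: [0.3, -0.2, -0.3]
width: 0.0697
grip_force: 0.0
```

>>> play_rows(claw=[1,1,1,1,1,1,1,1], delta_pos=[[0,0,0],[0,0,0],[0,0,0],[0,0,0],[0,0,0],[0,0,0],[0,0,0],[0,0,0]], delta_rot=[[0,0,0],[0,0,0],[0,0,0],[0,0,0],[0,0,0],[0,0,0],[0,0,0],[0,0,0]])

```text
time: 22.25
ee_pos: [0.4801, -0.0101, 0.0224]
eef_rot: [0.664, 0.748, 0.0, 0.0]
ft_force: [1.4, 0.9, 0.1]
width: 0.0313
grip_force: 25.0
```

>>> play_rows(claw=[1,1,1,1,1,1,1,1], delta_pos=[[0,0,-0.03],[0,0,-0.08],[0,0,-0.16],[0,0,-0.2],[0,0,-0.2],[0,0,-0.2],[0,0,-0.16],[0,0,-0.06]], delta_rot=[[0,0,0],[0,0,0],[0,0,0],[0,0,0],[0,0,0],[0,0,0],[0,0,0],[0,0,0]])

```text
time: 23.05
ee_pos: [0.4809, -0.0104, 0.2435]
eef_rot: [0.664, 0.748, 0.002, 0.001]
ft_force: [0.9, 0.1, -2.6]
width: 0.0311
grip_force: 25.0
```

>>> play_rows(claw=[1,1,1,1,1,1,1,1], delta_pos=[[0.06,0.004,0],[0.15,0.006,0],[0.2,0.006,0],[0.2,0.006,0],[0.2,0.006,0],[0.2,0.006,0],[0.15,0.006,0],[0.07,0.004,0]], delta_rot=[[0,0,0],[0,0,0],[0,0,0],[0,0,0],[0,0,0],[0,0,0],[0,0,0],[0,0,0]])

```text
time: 23.85
ee_pos: [0.4573, 0.2385, 0.2376]
eef_rot: [0.662, 0.749, -0.002, -0.001]
ft_force: [-0.0, 0.7, -1.6]
width: 0.0313
grip_force: 25.0
```

>>> play_rows(claw=[1,1,1], delta_pos=[[0.027,0,0],[0,0,0],[0,0,0]], delta_rot=[[0,0,0],[0,0,0],[0,0,0]])

```text
time: 24.15
ee_pos: [0.4593, 0.2389, 0.24]
eef_rot: [0.665, 0.747, -0.0, 0.0]
ft_force: [0.3, -0.4, -1.6]
width: 0.0315
grip_force: 25.0
```

```bash
python3 knob.py 0.2305 0.2665 w8
python3 - <<'E'
from h import *
np.set_printoptions(precision=4,suppress=True)
# jar centre, free of the cover, from the black foot ring (outer) in the open-jar picture w2/w3
for n in('w2','w3'):
    c,s=load(n);v=c['pixels'].max(2);k=np.zeros(v.shape,bool);k[95:225,190:330]=1
    b,l=blobs(k&(v<60));m=(l==b[0][-1]).astype(np.uint8)
    ct=max(cv2.findContours(m,0,1)[0],key=len)[:,0];print(b[0][:7])
    P=np.array([plane(wray(c,p,s),.01) for p in ct])[:,:2]
    # robust circle
    for _ in range(8):
        sol=np.linalg.lstsq(np.c_[2*P,np.ones(len(P))],(P**2).sum(1),rcond=None)[0];R=np.sqrt(sol[2]+sol[:2]@sol[:2]);e=abs(np.hypot(*(P-sol[:2]).T)-R);P=P[e<max(.0015,np.percentile(e,85))]
    print(n,sol[:2],R,len(P))
E
```

```text
24.15 [0.4593 0.2389 0.24  ] 0.03146628050852637 [ 0.3063 -0.4239 -1.6336] [ 0.6648  0.7471 -0.0003  0.0001]
blue [(np.int32(21113), np.int32(147), np.int32(117), np.int32(221), np.int32(139), np.float64(257.1), np.float64(183.8)), (np.int32(1846), np.int32(213), np.int32(288), np.int32(89), np.int32(25), np.float64(256.9), np.float64(301.0))]
cover (array([0.4556, 0.2619]), np.float64(0.054230436668050094))
white [(np.int32(1612), np.int32(229), np.int32(221), np.int32(57), np.int32(35), np.float64(257.1), np.float64(240.3))]
knob (array([0.457 , 0.2498]), np.float64(0.012332483774561932))
(np.int32(3458), np.int32(215), np.int32(120), np.int32(86), np.int32(79), np.float64(259.0), np.float64(158.9))
w2 [0.4599 0.2399] 0.06591032988664851 160
(np.int32(3645), np.int32(218), np.int32(117), np.int32(88), np.int32(82), np.float64(262.5), np.float64(157.0))
w3 [0.4598 0.2395] 0.06576148164084974 175
```

>>> play_rows(claw=[1,1,1,1,1,1,1], delta_pos=[[0.004,0,0.04],[0,0,0.08],[0,0,0.08],[0,0,0.06],[0,0,0.04],[0,0,0.03],[0,0,0]], delta_rot=[[0,0,0],[0,0,0],[0,0,0],[0,0,0],[0,0,0],[0,0,0],[0,0,0]])

```text
time: 24.9
ee_pos: [0.4587, 0.2411, 0.1738]
eef_rot: [0.664, 0.748, -0.0, -0.0]
ft_force: [0.9, -0.8, -1.4]
width: 0.0313
grip_force: 25.0
```

>>> play_rows(claw=[1,1,1,1,1,1], delta_pos=[[-0.005,0.003,0],[0,0,0.01],[0,0,0.01],[0,0,0.007],[0,0,0.004],[0,0,0]], delta_rot=[[0,0,0],[0,0,0],[0,0,0],[0,0,0],[0,0,0],[0,0,0]])

```text
time: 25.5
ee_pos: [0.4595, 0.2404, 0.168]
eef_rot: [0.664, 0.748, -0.0, -0.0]
ft_force: [0.2, 0.7, -1.6]
width: 0.0311
grip_force: 25.0
```

Centred and still carried; the last 1.5 mm goes gently.

>>> play_rows(claw=[1,1,1,1,1], delta_pos=[[0,0,0.003],[0,0,0.003],[0,0,0.002],[0,0,0.001],[0,0,0]], delta_rot=[[0,0,0],[0,0,0],[0,0,0],[0,0,0],[0,0,0]])

```text
time: 26.0
ee_pos: [0.4596, 0.2404, 0.1664]
eef_rot: [0.664, 0.748, 0.0, -0.0]
ft_force: [0.4, -0.1, -0.5]
width: 0.0317
grip_force: 25.0
```

>>> play_rows(claw=[1,1], delta_pos=[[0,0,0.002],[0,0,0]], delta_rot=[[0,0,0],[0,0,0]])

```text
time: 26.2
ee_pos: [0.4595, 0.2404, 0.1663]
eef_rot: [0.664, 0.748, 0.0, -0.0]
ft_force: [-3.1, -1.9, 4.1]
width: 0.0311
grip_force: 25.0
```

Contact. Now to release slowly, lift off and check.

>>> play_rows(claw=[0.9,0.75,0.6,0.5,0.4,0.3,0.3,0.3], delta_pos=[[0,0,0],[0,0,0],[0,0,0],[0,0,0],[0,0,0],[0,0,0],[0,0,-0.03],[0,0,-0.08]], delta_rot=[[0,0,0],[0,0,0],[0,0,0],[0,0,0],[0,0,0],[0,0,0],[0,0,0],[0,0,0]])

```text
time: 27.0
ee_pos: [0.4589, 0.24, 0.1874]
eef_rot: [0.664, 0.748, -0.001, -0.0]
ft_force: [-0.1, -1.1, 0.1]
width: 0.0597
grip_force: 0.0
```

>>> play_rows(claw=[0.3,0.3,0.3,0.3,0.3,0.3,0.3], delta_pos=[[0,0,-0.12],[0,0,-0.15],[0,0,-0.15],[0,0,-0.12],[0,0,-0.05],[0,0,0],[0,0,0]], delta_rot=[[0,0,0],[0,0,0],[0,0,0],[0,0,0],[0,0,0],[0,0,0],[0,0,0]])

```text
time: 27.7
ee_pos: [0.4593, 0.2403, 0.3049]
eef_rot: [0.664, 0.748, -0.001, -0.0]
ft_force: [0.8, -0.3, -0.7]
width: 0.0612
grip_force: 0.0
```

```bash
python3 knob.py .157 .193 w9
python3 - <<'E'
from h import *
np.set_printoptions(precision=4,suppress=True)
from bench import r
S=r.camera('side');T=r.camera('top');S0=dict(np.load('side0.npz'));T0=dict(np.load('top0.npz'));S4=dict(np.load('side4.npz'))
for n,c in(('S0',S0),('S',S)):
    h=hsv(c['pixels']);H,sa,v=h[...,0].astype(int),h[...,1],h[...,2]
    m=(abs(H-115)<15)&(sa>120)&(v>30);m[:120]=0;m[200:]=0;m[:,:110]=0;m[:,210:]=0;b,l=blobs(m)
    ct=max(cv2.findContours((l==b[0][-1]).astype(np.uint8),0,1)[0],key=len);print(n,b[0][:7],cv2.fitEllipse(cv2.convexHull(ct)))
# carrier vs the picture after hanging; bystanders vs start
for n,(a,b_,w) in dict(carrier=(S4,S,(slice(260,345),slice(300,365))),joy=(S0,S,(slice(170,232),slice(285,342))),bottle=(S0,S,(slice(130,185),slice(248,275))),box=(S0,S,(slice(228,285),slice(372,412)))).items():
    d=abs(a['pixels'][w].astype(int)-b_['pixels'][w]).mean(2);print(n,'mean diff',d.mean(),'frac>40',(d>40).mean())
E
```

```text
27.7 [0.4593 0.2403 0.3049] 0.061246748825158626 [ 0.7841 -0.3415 -0.7465] [ 0.6639  0.7478 -0.0006 -0.0001]
blue [(np.int32(12550), np.int32(192), np.int32(111), np.int32(133), np.int32(130), np.float64(257.6), np.float64(174.7))]
cover (array([0.4587, 0.24  ]), np.float64(0.07224852608150067))
white [(np.int32(889), np.int32(242), np.int32(169), np.int32(32), np.int32(35), np.float64(257.5), np.float64(186.6))]
knob (array([0.4584, 0.2414]), np.float64(0.016040964874558684))
S0 (np.int32(1485), np.int32(126), np.int32(135), np.int32(62), np.int32(35), np.float64(156.7), np.float64(153.5)) ((156.5589141845703, 152.2067413330078), (34.20098876953125, 61.75194549560547), 82.09442901611328)
S (np.int32(1425), np.int32(126), np.int32(136), np.int32(61), np.int32(34), np.float64(156.2), np.float64(154.0)) ((156.17459106445312, 152.6634063720703), (33.75567626953125, 61.068912506103516), 81.7851791381836)
carrier mean diff 20.55113122171946 frac>40 0.06407239819004525
joy mean diff 4.082814563289945 frac>40 0.0
bottle mean diff 8.687542087542088 frac>40 0.07272727272727272
box mean diff 4.313742690058479 frac>40 0.0
```

Run:
```python
from h import *
from bench import r
S=r.camera('side');S0=dict(np.load('side0.npz'));S4=dict(np.load('side4.npz'))
for n,c in(('hung',S4),('now',S)):
    v=c['pixels'].max(2);k=np.zeros(v.shape,bool);k[270:300,325:352]=1
    g=blobs(k&(v<35))[0];h=hsv(c['pixels']);q=np.zeros(v.shape,bool);q[285:350,300:365]=1
    gr=blobs(q&(abs(h[...,0].astype(int)-62)<18)&(h[...,1]>90))[0];print(n,g[0][:7],gr[0][:7])
for n,c in(('start',S0),('now',S)):
    h=hsv(c['pixels']);q=np.zeros(h.shape[:2],bool);q[125:150,245:280]=1
    print(n,'cap',blobs(q&(abs(h[...,0].astype(int)-115)<15)&(h[...,1]>110))[0][0][:7])
print(r.close_job())
```

```text
hung (np.int32(348), np.int32(329), np.int32(272), np.int32(21), np.int32(26), np.float64(338.6), np.float64(284.4)) (np.int32(571), np.int32(316), np.int32(303), np.int32(34), np.int32(31), np.float64(334.7), np.float64(317.2))
now (np.int32(354), np.int32(328), np.int32(272), np.int32(22), np.int32(26), np.float64(338.5), np.float64(284.5)) (np.int32(564), np.int32(316), np.int32(303), np.int32(34), np.int32(31), np.float64(334.7), np.float64(317.2))
start cap (np.int32(60), np.int32(258), np.int32(134), np.int32(8), np.int32(9), np.float64(261.4), np.float64(138.0))
now cap (np.int32(63), np.int32(258), np.int32(134), np.int32(9), np.int32(9), np.float64(261.5), np.float64(138.0))
the job is handed in; nothing more can be done
None
```

The job is handed in at about 28 s: the carrier hangs still on the red hook, the cover is back on the jar and measures seated and level, and the bottle, tip box and joystick have not moved.

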